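# Find the offcut flap that gives and push it open

### The arm

A 6-joint arm with a two-finger parallel gripper is mounted at the origin on the work surface. World frame = base frame: x ahead of the robot, y to its left, z up, the work surface at z = 0. Lengths are in mm, angles in degrees, forces in N, time in s.
With the tool pointing down it reaches from about 300 to 850 mm from the base axis. Payload 4.2 kg.
Tool frame: the origin (TCP) lies midway between the tips of the shut fingers; the grasp point (between the pads) lies 19 mm behind it; x points along the fingers, z is the direction in which the jaws open and shut, and the axes are right-handed (so a half turn about x gives the same grasp; the last joint's range is limited). The gripper opens to 91 mm and grips with 3 to 60 N. Pads are 32 mm wide; open, the fingers measure 118 mm over their backs; the gripper's body (76 mm by 178 mm) begins 60 mm behind the grasp point.
Start: joints at [66.635, 18.312, 89.639, -0, 72.044, -1.146], TCP at [217.441, 532.318, 213.976] pointing down, gripper open.
Joint ranges: [-177.97, 177.97], [-48.28, 115.42], [12.27, 149.76], [-77.06, 257.06], [2.81, 150.46], [-146.56, 146.56]. Speed limits (degrees/s): [147.25, 147.25, 180, 180, 180, 180].

### API

Orientations are given as [roll, pitch, yaw] about the fixed x, y, z axes, in that order (R = Rz(yaw) Ry(pitch) Rx(roll)).
In Python, from workcell import env gives the robot as it stands.
- The arm moves only by the tool send_rows, never from a script. Its argument "commands" is a list that holds one entry, the list of rows, each a list of 6 numbers: the shift along the tool's x, y, z normalised to -1 to 1, where 1 is 0.1 m, then the turn, a rotation vector about the tool's x, y, z normalised to -1 to 1, where 1 is 2 pi rad. In form: [[[x, y, z, wx, wy, wz], ...]]. A call has 1 to 20 rows; each row is the pose to reach, as a shift and turn from the pose commanded when the call began, along the tool's axes at that moment, turning the shorter way round; what a row does not reach only later rows make up. A row lasts 1/8 s, in which the tool goes at most 62.5 mm and 10.7 degrees, less where a joint would pass 70% of its speed; a pose out of reach is approached as far as the arm can. A call with a number of a shift or a turn outside -1 to 1 is refused whole. A call with a gripper value outside its range is refused whole. "jaw" is the closure, from -1 (fully open) to 1 (shut), so that 0 is half open, set as the call begins (left out, the last holds). The fingers move at their own pace and stop on an object; "force" is the grip in N (left out, the last holds). Time passes only in rows, so rows that repeat a pose let the fingers close. It gives the time, the measured TCP pose, the force and the opening at its end, in the units of the state.
- env.state(): the state, without advancing time (a new reading comes with each control period).
- env.grab_frame(name): name is "scene" or "side" or "wrist"; returns (picture, depth): 400x640x3 uint8, red, green, blue; 400x640 float32, mm along the optical axis (not along the pixel's ray), 0 where there is no reading.
- env.get_calibration(name): a dict with "mtx" (3x3 intrinsics, pixels), "dist_coeffs" ([k1, k2, p1, p2, k3] as OpenCV has them; the pictures are not rectified), "camera_from_world" (4x4, takes a point from world to camera coordinates). Camera axes: x right, y up, looking along -z (the intrinsics and any distortion apply to the point x, -y, -z); pixel columns grow to the right and rows downward; lengths in mm; the calibration is good to about 2 mm. A picture is of the moment at which its call begins: read the wrist's pose just before it. get_calibration takes no time and is no camera call; for the wrist camera it gives the pose at the moment of the call.
- env.job_done(): hands the job in, once; it reports no verdict.
The state is a dict: "time_s": time; "qpos": joint angles; "qvel": joint speeds; "effort": joint torques, N m; "ee_pos": TCP position; "ee_rot": TCP orientation; "force": force on the tool from outside, world axes, zero at the start; "torque": the same for the moment, N m; "gripper_width": finger opening in mm.
Only numpy, scipy, OpenCV 4.12 (cv2) and the standard library are available. Lean on these libraries where they do the work, as an engineer would, in place of code of your own. Each camera call takes 0.05 s, during which the arm holds its last target.

### The job

Only one compartment of the plywood offcut box still has room: press the black pads of its four copper flaps with a fingertip to find the flap that rocks, without forcing those that do not give. Push the pad end of that flap down into the box until the flap stands wide open, leave it open and draw the finger clear. Pick nothing up, and leave the cups, can and tools around it where they are.

Things in the scene. Friction and masses are not known exactly. Their poses are not given: they have to be found in the camera images.
- box: Fixed plywood offcut box, 120 mm high; origin on the table, z up, y (454 mm, +-227) along its row of four identical copper flaps, x (-100 to +110 mm) from the pad ends to the rear ledge (x 36 to 110), which carries two things. Flap middles at y = +165, +55, -55, -165. Which three compartments are packed full differs each time and is hidden; under the fourth flap 90 mm or more is free.
- flap0 (a joint): Angle of flap 1 from the left, rad: 0 level, positive with its pad end tipped down into the box; stops at 1.1 (open) and -0.1. Starts within 0.02 of 0. Over a full compartment it has play to about 0.04, then bears on the contents; over the one with room it turns against friction (0.07 Nm, about 1.6 N at the pad) and stays where it is left. Wide open: more than 0.8.
- flap0_pad (a point): Top centre of flap 1's black rubber pad (32 mm disc, 2 mm proud), 122 mm above the table; moves with the flap. The flap, 115 (x) by 90 (y) by 6 mm, is flush in an opening 121 by 96 mm. Its pivot axis runs along the box's y, 45 mm to +x of this point and 5 mm below it: 75 mm of flap on the pad side, 40 mm beyond, whose end rises as the pad end sinks.
- flap1 (a joint): Angle of flap 2 from the left, rad: 0 level, positive with its pad end tipped down into the box; stops at 1.1 (open) and -0.1. Starts within 0.02 of 0. Over a full compartment it has play to about 0.04, then bears on the contents; over the one with room it turns against friction (0.07 Nm, about 1.6 N at the pad) and stays where it is left. Wide open: more than 0.8.
- flap1_pad (a point): Top centre of flap 2's black rubber pad (32 mm disc, 2 mm proud), 122 mm above the table; moves with the flap. The flap, 115 (x) by 90 (y) by 6 mm, is flush in an opening 121 by 96 mm. Its pivot axis runs along the box's y, 45 mm to +x of this point and 5 mm below it: 75 mm of flap on the pad side, 40 mm beyond, whose end rises as the pad end sinks.
- flap2 (a joint): Angle of flap 3 from the left, rad: 0 level, positive with its pad end tipped down into the box; stops at 1.1 (open) and -0.1. Starts within 0.02 of 0. Over a full compartment it has play to about 0.04, then bears on the contents; over the one with room it turns against friction (0.07 Nm, about 1.6 N at the pad) and stays where it is left. Wide open: more than 0.8.
- flap2_pad (a point): Top centre of flap 3's black rubber pad (32 mm disc, 2 mm proud), 122 mm above the table; moves with the flap. The flap, 115 (x) by 90 (y) by 6 mm, is flush in an opening 121 by 96 mm. Its pivot axis runs along the box's y, 45 mm to +x of this point and 5 mm below it: 75 mm of flap on the pad side, 40 mm beyond, whose end rises as the pad end sinks.
- flap3 (a joint): Angle of flap 4 from the left, rad: 0 level, positive with its pad end tipped down into the box; stops at 1.1 (open) and -0.1. Starts within 0.02 of 0. Over a full compartment it has play to about 0.04, then bears on the contents; over the one with room it turns against friction (0.07 Nm, about 1.6 N at the pad) and stays where it is left. Wide open: more than 0.8.
- flap3_pad (a point): Top centre of flap 4's black rubber pad (32 mm disc, 2 mm proud), 122 mm above the table; moves with the flap. The flap, 115 (x) by 90 (y) by 6 mm, is flush in an opening 121 by 96 mm. Its pivot axis runs along the box's y, 45 mm to +x of this point and 5 mm below it: 75 mm of flap on the pad side, 40 mm beyond, whose end rises as the pad end sinks.
- cup_ledge: Open copper cup, 52 mm wide at the rim, 55 mm high, standing on the box's rear ledge; origin under its middle. Leave alone.
- tin: Steel can with a paper label, 48 mm wide, 60 mm high, standing on the box's rear ledge; origin under its middle. Leave alone.
- cup_side: Open copper cup, 72 mm wide at the rim, 80 mm high, on the table right of the box; origin under its middle. Leave alone.
- red_bin: Red open bin, 130 by 100 by 60 mm, on the table right of the box; origin under its middle. Leave alone.
- mallet: Mallet lying on the table left of the box, wooden handle along its x, 260 mm long, head 120 mm across and 48 mm thick at the +x end; origin on the table under the handle. Leave alone.
- square: Steel try square lying flat on the table left of the box: stock 160 mm along its x, blade 220 mm along its +y, 12 mm thick; origin under the middle of the stock. Leave alone.

How it is judged (in metres and radians):
At the end, for the whole second after the job is handed in: The flap over the compartment with room stands open by more than 0.8 rad (of 1.1) and at rest (below 0.05 rad/s); the other flaps cannot open (value of joint any of flap0, flap1, flap2, flap3 above 0.8 rad and velocity of joint each of flap0, flap1, flap2, flap3 below 0.05 rad/s and not (velocity of joint flap0 below -0.05 rad/s) and not (velocity of joint flap1 below -0.05 rad/s) and not (velocity of joint flap2 below -0.05 rad/s) and not (velocity of joint flap3 below -0.05 rad/s)); the robot touches nothing.
It fails at once if the cup or the can on the ledge is knocked over, moved more than 30 mm or picked up (distance of any of cup_ledge, tin from where it was at the start of the episode above 0.03 m or angle between any of cup_ledge, tin's own z axis and vertical above 0.4 rad).
It fails at once if the cup, red bin, mallet or try square on the table is knocked over, moved more than 30 mm or picked up (distance of any of cup_side, red_bin, mallet, square from where it was at the start of the episode above 0.03 m or angle between any of cup_side, red_bin, mallet, square's own z axis and vertical above 0.4 rad).
It fails at once if the box or a flap is pushed with brute force (over 60 N) (contact force between any of the fingers, the arm and box above 60 N).
It also fails if it takes over 51 s, if anything falls off the work surface, if the arm or the gripper's body presses on something with over 40 N, if the wrist force passes 120 N, or if a joint passes its speed limit or range.

## Working session

There is one attempt and no reset: what is moved stays moved. The work goes in short steps, Python scripts to look and compute and a tool call to move; the robot and the scene stay as the last step left them, time stands still between calls to the robot, and variables do not carry over. Pictures are saved under pics/ and viewed, and the job is handed in when it is done.

Besides the shell and the picture viewer there is one more tool, called after "Call:" by a JSON object that holds its "op" and its "data", one argument or row to a line. send_rows: Moves the arm, as the interface text tells. Its arguments: {"type":"object","properties":{"commands":{"type":"array","items":{"type":"array","items":{"type":"array","items":{"type":"number","minimum":-1,"maximum":1}}}},"jaw":{"type":"number"},"force":{"type":"number"}},"required":["commands"]}

```bash
mkdir -p pics; ls; python3 - <<'E'
from workcell import env
import cv2,numpy as np
s=env.state();print({k:np.round(v,3) for k,v in s.items()})
for n in ["scene","side"]:
    p,d=env.grab_frame(n);cv2.imwrite(f"pics/{n}0.png",p[:,:,::-1]);np.save(f"pics/{n}0.npy",d)
    c=env.get_calibration(n);print(c)
E
```

```text
pics
{'time_s': np.float64(0.0), 'qpos': array([66.636, 18.351, 89.704, -0.   , 72.044, -1.149]), 'qvel': array([ 0.058, -0.021, -0.01 , -0.015,  0.042,  0.079]), 'effort': array([ 2.0000e-03, -4.1247e+01, -2.3198e+01,  7.3000e-02,  4.6000e-02,
       -0.0000e+00]), 'ee_pos': array([217.239, 531.857, 213.143]), 'ee_rot': array([ 179.119,   89.901, -113.097]), 'force': array([0.094, 0.389, 0.557]), 'torque': array([-0.002,  0.005, -0.021]), 'gripper_width': np.float64(91.581)}
{'mtx': array([[479.88199156,   0.        , 325.97271704],
       [  0.        , 479.88199156, 208.02753767],
       [  0.        ,   0.        ,   1.        ]]), 'dist_coeffs': array([-0.05357775,  0.        ,  0.        ,  0.        ,  0.        ]), 'camera_from_world': array([[ 1.58606344e-01,  9.87238600e-01,  1.42819684e-02,
        -8.73787625e+01],
       [-6.20462657e-01,  8.84084940e-02,  7.79236825e-01,
         2.36426710e+02],
       [ 7.68030025e-01, -1.32453332e-01,  6.26566832e-01,
        -1.99538081e+03],
       [ 0.00000000e+00,  0.00000000e+00,  0.00000000e+00,
         1.00000000e+00]])}
{'mtx': array([[421.85111885,   0.        , 312.43509531],
       [  0.        , 421.85111885, 203.66343974],
       [  0.        ,   0.        ,   1.        ]]), 'dist_coeffs': array([-0.05075391,  0.        ,  0.        ,  0.        ,  0.        ]), 'camera_from_world': array([[ 8.01293911e-01, -5.98269271e-01,  1.39548879e-03,
        -4.10727296e+02],
       [ 3.15957554e-01,  4.25157207e-01,  8.48181686e-01,
        -2.53221429e+02],
       [-5.08034342e-01, -6.79201905e-01,  5.29703577e-01,
        -1.34729273e+03],
       [ 0.00000000e+00,  0.00000000e+00,  0.00000000e+00,
         1.00000000e+00]])}
```

View pics/scene0.png

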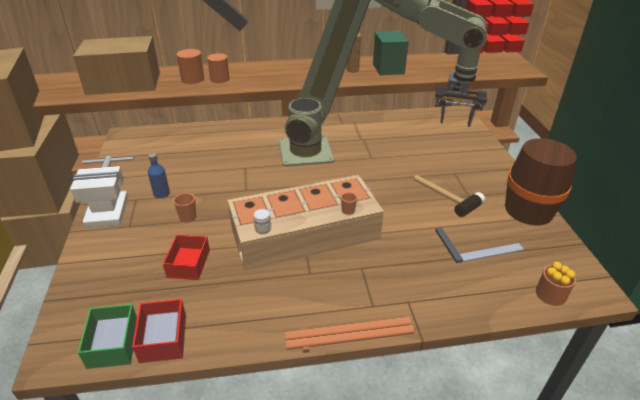

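View pics/side0.png

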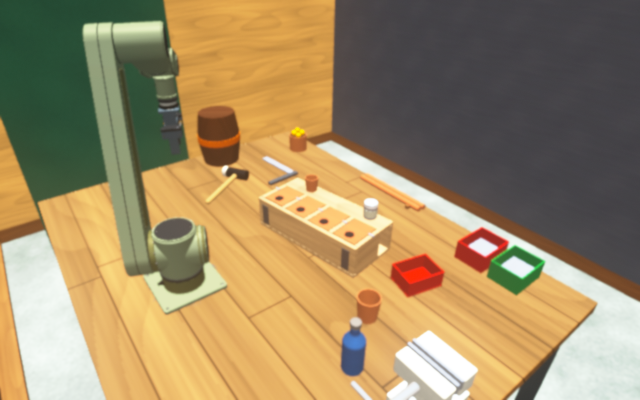

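```bash
cat > h.py <<'E'
from workcell import env
import cv2,numpy as np
def ray(cal,uv):
    K=cal["mtx"];T=cal["camera_from_world"]
    n=cv2.undistortPoints(np.array(uv,float).reshape(-1,1,2),K,cal["dist_coeffs"]).reshape(-1,2)
    d=np.c_[n[:,0],-n[:,1],-np.ones(len(n))]
    R=T[:3,:3];o=-R.T@T[:3,3]
    return o,d@R
def onplane(cal,uv,z):
    o,d=ray(cal,uv);return o+d*((z-o[2])/d[:,2])[:,None]
E
python3 - <<'E'
import cv2
a=cv2.imread("pics/scene0.png")[165:275,215:395];cv2.imwrite("pics/sc.png",cv2.resize(a,None,fx=4.4,fy=4.4,interpolation=cv2.INTER_CUBIC))
a=cv2.imread("pics/side0.png")[165:285,245:405];cv2.imwrite("pics/si.png",cv2.resize(a,None,fx=5,fy=5,interpolation=cv2.INTER_CUBIC))
E
```

```text
(no output)
```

View pics/sc.png

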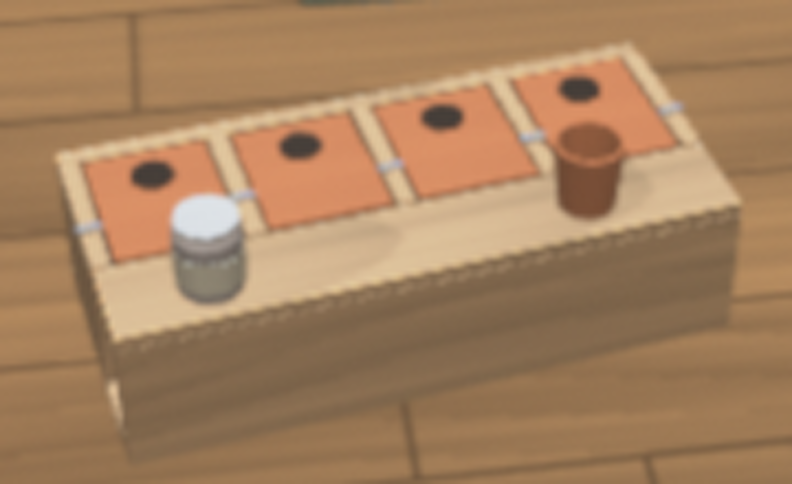

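View pics/si.png

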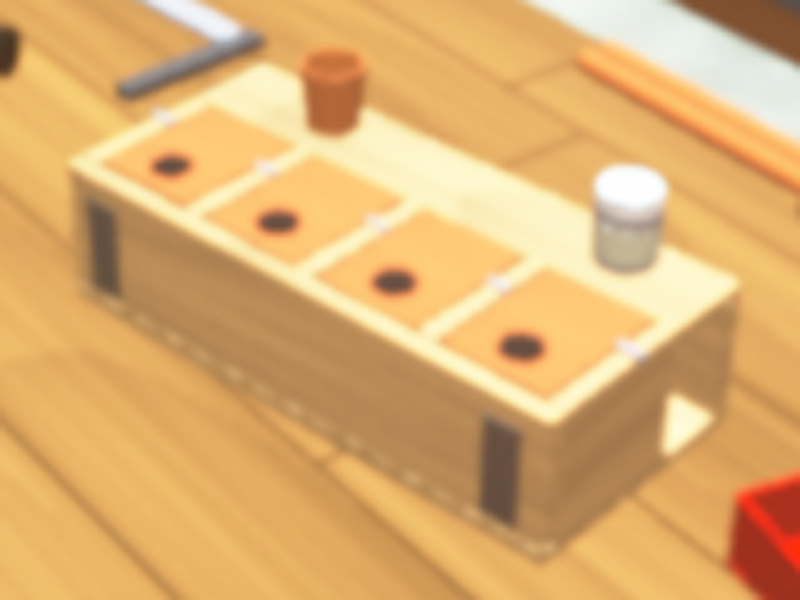

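```bash
python3 - <<'E'
from h import *
A=(np.array([[579,89],[442,117],[300,146],[152,174]])+.5)/4.4-.5+[215,165]
B=(np.array([[172,165],[278,222],[394,282],[521,347]])+.5)/5-.5+[245,165]
a=onplane(env.get_calibration("scene"),A,122);b=onplane(env.get_calibration("side"),B,122)
print(a.round(1));print(b.round(1))
m=(a+b)/2; v=np.polyfit([165,55,-55,-165],m[:,:2],1);print(v, np.degrees(np.arctan2(-v[0,0],v[0,1])),np.linalg.norm(v[0]))
ci=(np.array([[588,200],[208,280]])+.5)/4.4-.5+[215,165]
print(onplane(env.get_calibration("scene"),ci,120).round())
E
```

```text
[[ 421.6   87.6  122. ]
 [ 442.2  -20.6  122. ]
 [ 462.8 -128.6  122. ]
 [ 480.7 -237.   122. ]]
[[ 424.8   89.3  122. ]
 [ 442.6  -21.1  122. ]
 [ 462.1 -129.4  122. ]
 [ 482.2 -237.4  122. ]]
[[-1.77197119e-01  9.86504928e-01]
 [ 4.52375779e+02 -7.46551985e+01]] 10.182945348602377 1.002292767323464
[[ 552.   69.  120.]
 [ 600. -204.  120.]]
```

```bash
cat >> h.py <<'E'
from scipy.spatial.transform import Rotation as Ro
def Rs(): 
    s=env.state(); return s,Ro.from_euler('xyz',s["ee_rot"],degrees=True)
y=np.radians(10.18); by=np.array([-np.sin(y),np.cos(y),0]); bx=np.array([np.cos(y),np.sin(y),0])
def target(sign): 
    z=sign*by;x=np.array([0,0,-1.]);return Ro.from_matrix(np.c_[x,np.cross(z,x),z])
E
python3 - <<'E'
from h import *
s,R=Rs();print(R.as_matrix().round(3))
for sg in (1,-1):
    T=target(sg);rv=(R.inv()*T).as_rotvec();print(sg,rv.round(3),(rv/(2*np.pi)).round(4),np.degrees(np.linalg.norm(rv)))
for t in ([423.2,88.4,200],[423.2,88.4,130]):
    print((R.inv().apply(np.array(t)-[217.44,532.32,213.98])/100).round(4))
E
```

```text
[[-0.001 -0.926  0.378]
 [-0.001  0.378  0.926]
 [-1.     0.    -0.002]]
1 [-0.565 -0.002 -0.   ] [-0.09   -0.0002 -0.0001] 32.39853421391991
-1 [ 2.576e+00 -1.000e-03  2.000e-03] [ 4.1e-01 -1.0e-04  3.0e-04] 147.60160136929508
[ 0.1451 -3.5835 -3.3313]
[ 0.8451 -3.5835 -3.3302]
```

Call:
{"op": "send_rows", "data": {
  "commands": [
    [[0,-0.45,-0.416,0,0,0],[0,-0.896,-0.833,0,0,0],[0,-0.896,-0.833,0,0,0]]
  ],
  "jaw": 1,
  "force": 20
}}

```text
time_s: 0.48
ee_pos: [269.6, 418.0, 213.8]
ee_rot: [-170.9, 89.9, -103.3]
force: [-0.6, 0.8, 1.1]
gripper_width: 64.4
```

Call:
{"op": "send_rows", "data": {
  "commands": [
    [[0,-0.45,-0.416,0,0,0],[0,-0.896,-0.833,0,0,0],[0,-0.896,-0.833,0,0,0]]
  ]
}}

```text
time_s: 0.85
ee_pos: [321.2, 308.3, 213.9]
ee_rot: [-165.5, 90.0, -97.9]
force: [0.1, 1.5, -0.8]
gripper_width: 34.4
```

Call:
{"op": "send_rows", "data": {
  "commands": [
    [[0,-0.45,-0.416,0,0,0],[0,-0.896,-0.833,0,0,0],[0,-0.896,-0.833,0,0,0]]
  ]
}}

```text
time_s: 1.23
ee_pos: [373.1, 198.0, 214.0]
ee_rot: [-35.6, 90.0, 31.9]
force: [0.1, 1.8, 0.2]
gripper_width: 4.0
```

Call:
{"op": "send_rows", "data": {
  "commands": [
    [[0,-0.45,-0.416,-0.03,0,0],[0,-0.896,-0.833,-0.06,0,0],[0,-0.896,-0.833,-0.09,0,0],[0,-0.896,-0.833,-0.09,0,0],[0,-0.896,-0.833,-0.09,0,0],[0,-0.896,-0.833,-0.09,0,0]]
  ]
}}

```text
time_s: 1.98
ee_pos: [423.3, 89.7, 213.9]
ee_rot: [2.3, 90.0, 102.5]
force: [0.4, 0.8, 0.1]
gripper_width: 0.5
```

```bash
python3 - <<'E'
from h import *
s,R=Rs();print(R.as_matrix().round(4),s["ee_pos"],s["force"])
T=target(1);print(((R.inv()*T).as_rotvec()/(2*np.pi)).round(4))
print((R.inv().apply(np.array([423.2,88.4,130])-s["ee_pos"])/100).round(4))
p,d=env.grab_frame("side");cv2.imwrite("pics/s1.png",p[:,:,::-1])
p,d=env.grab_frame("wrist");cv2.imwrite("pics/w1.png",p[:,:,::-1])
E
```

```text
[[-1.000e-04 -9.841e-01 -1.776e-01]
 [ 6.000e-04 -1.776e-01  9.841e-01]
 [-1.000e+00  0.000e+00  6.000e-04]] [423.25081873  89.73029295 213.8552793 ] [0.41529098 0.80313722 0.08750108]
[ 0.0001  0.0001 -0.    ]
[ 0.8385  0.0028 -0.0135]
```

View pics/w1.png

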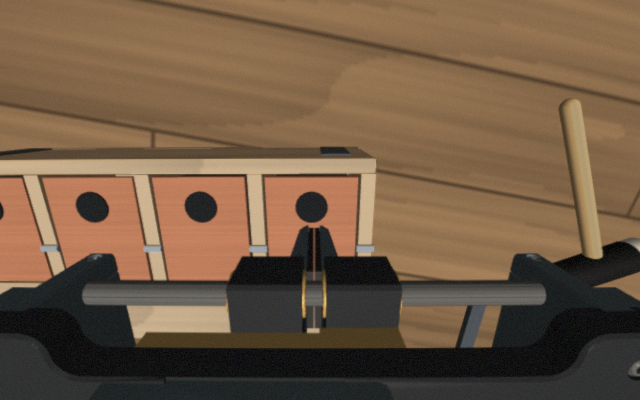

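View pics/s1.png

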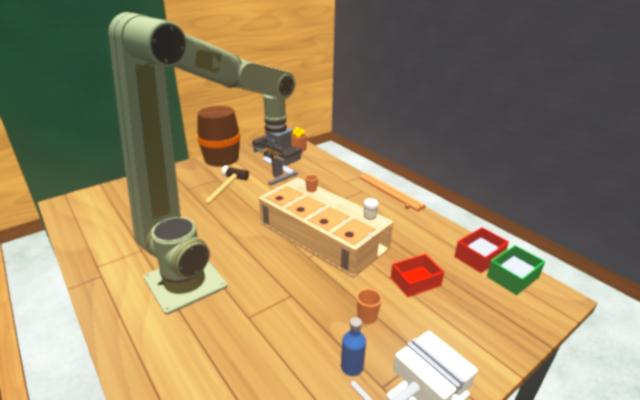

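```bash
python3 - <<'E'
from h import *
print(onplane(env.get_calibration("wrist"),[[312,207],[201,207],[92,207]],122).round(1))
E
```

```text
[[ 421.    88.2  122. ]
 [ 440.5  -19.4  122. ]
 [ 460.  -126.8  122. ]]
```

Call:
{"op": "send_rows", "data": {
  "commands": [
    [[0.4,0,-0.013,0,0,0],[0.8,0,-0.013,0,0,0],[0.87,0,-0.013,0,0,0],[0.87,0,-0.013,0,0,0],[0.87,0,-0.013,0,0,0]]
  ]
}}

```text
time_s: 2.7
ee_pos: [424.7, 87.4, 128.4]
ee_rot: [-87.7, 89.8, 12.5]
force: [-0.1, 0.1, -0.8]
gripper_width: 0.3
```

Call:
{"op": "send_rows", "data": {
  "commands": [
    [[0.03,0,0,0,0,0],[0.03,0,0,0,0,0]]
  ]
}}

```text
time_s: 2.95
ee_pos: [423.6, 87.1, 124.3]
ee_rot: [-84.0, 90.0, 16.2]
force: [-0.4, 0.1, 0.1]
gripper_width: 0.7
```

Call:
{"op": "send_rows", "data": {
  "commands": [
    [[0.015,0,0,0,0,0],[0.015,0,0,0,0,0]]
  ]
}}

```text
time_s: 3.2
ee_pos: [423.6, 87.1, 122.5]
ee_rot: [-76.8, 90.0, 23.3]
force: [0.3, 1.0, -0.5]
gripper_width: 0.4
```

Call:
{"op": "send_rows", "data": {
  "commands": [
    [[0.01,0,0,0,0,0],[0.01,0,0,0,0,0]]
  ]
}}

```text
time_s: 3.45
ee_pos: [423.5, 87.1, 121.5]
ee_rot: [-58.5, 90.0, 41.6]
force: [-0.5, -0.5, 1.4]
gripper_width: 0.2
```

Call:
{"op": "send_rows", "data": {
  "commands": [
    [[0.01,0,0,0,0,0],[0.01,0,0,0,0,0]]
  ]
}}

```text
time_s: 3.7
ee_pos: [423.5, 87.0, 120.9]
ee_rot: [-73.2, 90.0, 27.0]
force: [-2.0, -0.7, 6.6]
gripper_width: -0.1
```

Call:
{"op": "send_rows", "data": {
  "commands": [
    [[0.01,0,0,0,0,0],[0.01,0,0,0,0,0]]
  ]
}}

```text
time_s: 3.95
ee_pos: [423.5, 87.0, 120.8]
ee_rot: [-89.3, 90.0, 10.9]
force: [-4.2, -1.0, 13.4]
gripper_width: 0.8
```

Call:
{"op": "send_rows", "data": {
  "commands": [
    [[-0.2,0,0,0,0,0],[-0.2,0,-0.5,0,0,0],[-0.2,0,-1,0,0,0],[-0.2,0,-1,0,0,0]]
  ]
}}

```text
time_s: 4.45
ee_pos: [441.5, -13.7, 139.3]
ee_rot: [-161.3, 90.0, -61.4]
force: [-0.4, -0.0, -0.0]
gripper_width: 0.5
```

Call:
{"op": "send_rows", "data": {
  "commands": [
    [[0,0,-0.1,0,0,0],[0.12,0,-0.1,0,0,0],[0.15,0,-0.1,0,0,0],[0.15,0,-0.1,0,0,0]]
  ]
}}

```text
time_s: 4.95
ee_pos: [442.5, -20.6, 123.9]
ee_rot: [66.8, 89.9, 167.0]
force: [0.0, 0.6, -0.1]
gripper_width: 0.5
```

Call:
{"op": "send_rows", "data": {
  "commands": [
    [[0.02,0,0,0,0,0],[0.02,0,0,0,0,0]]
  ]
}}

```text
time_s: 5.2
ee_pos: [442.9, -21.0, 122.4]
ee_rot: [-50.4, 90.0, 49.8]
force: [0.9, 0.1, 0.2]
gripper_width: 0.8
```

Call:
{"op": "send_rows", "data": {
  "commands": [
    [[0.01,0,0,0,0,0],[0.01,0,0,0,0,0]]
  ]
}}

```text
time_s: 5.45
ee_pos: [443.0, -21.2, 121.6]
ee_rot: [-76.6, 90.0, 23.6]
force: [0.2, 1.0, -0.1]
gripper_width: 0.5
```

Call:
{"op": "send_rows", "data": {
  "commands": [
    [[0.01,0,0,0,0,0],[0.01,0,0,0,0,0]]
  ]
}}

```text
time_s: 5.7
ee_pos: [443.0, -21.2, 121.0]
ee_rot: [-81.3, 90.0, 18.9]
force: [-1.3, 1.2, 4.4]
gripper_width: 0.2
```

Call:
{"op": "send_rows", "data": {
  "commands": [
    [[0.01,0,0,0,0,0],[0.01,0,0,0,0,0]]
  ]
}}

```text
time_s: 5.95
ee_pos: [443.0, -21.2, 120.9]
ee_rot: [-89.5, 89.9, 10.6]
force: [-3.8, 0.5, 11.6]
gripper_width: 0.4
```

Call:
{"op": "send_rows", "data": {
  "commands": [
    [[-0.2,0,0,0,0,0],[-0.2,0,-0.5,0,0,0],[-0.2,0,-1,0,0,0],[-0.2,0,-1,0,0,0]]
  ]
}}

```text
time_s: 6.45
ee_pos: [461.2, -122.2, 139.3]
ee_rot: [-144.8, 89.9, -44.8]
force: [-0.1, 0.1, -0.3]
gripper_width: 0.6
```

Call:
{"op": "send_rows", "data": {
  "commands": [
    [[0,0,-0.1,0,0,0],[0.12,0,-0.1,0,0,0],[0.15,0,-0.1,0,0,0],[0.15,0,-0.1,0,0,0]]
  ]
}}

```text
time_s: 6.95
ee_pos: [461.9, -128.7, 123.9]
ee_rot: [53.8, 89.9, 154.1]
force: [-0.5, -0.4, 0.4]
gripper_width: 0.5
```

Call:
{"op": "send_rows", "data": {
  "commands": [
    [[0.02,0,0,0,0,0],[0.02,0,0,0,0,0]]
  ]
}}

```text
time_s: 7.2
ee_pos: [462.4, -129.3, 122.4]
ee_rot: [-58.0, 90.0, 42.2]
force: [-0.3, 0.5, -0.3]
gripper_width: 0.5
```

Call:
{"op": "send_rows", "data": {
  "commands": [
    [[0.01,0,0,0,0,0],[0.01,0,0,0,0,0]]
  ]
}}

```text
time_s: 7.45
ee_pos: [462.5, -129.5, 121.6]
ee_rot: [-91.5, 90.0, 8.7]
force: [-1.0, 0.6, 1.6]
gripper_width: 0.9
```

Call:
{"op": "send_rows", "data": {
  "commands": [
    [[0.01,0,0,0,0,0],[0.01,0,0,0,0,0]]
  ]
}}

```text
time_s: 7.7
ee_pos: [462.4, -129.5, 120.5]
ee_rot: [-84.7, 90.0, 15.5]
force: [-0.7, 0.3, 1.4]
gripper_width: 0.8
```

Call:
{"op": "send_rows", "data": {
  "commands": [
    [[0.01,0,0,0,0,0],[0.01,0,0,0,0,0]]
  ]
}}

```text
time_s: 7.95
ee_pos: [462.3, -129.5, 119.4]
ee_rot: [60.9, 90.0, 161.1]
force: [-0.6, -0.6, 1.8]
gripper_width: 0.6
```

Call:
{"op": "send_rows", "data": {
  "commands": [
    [[0.01,0,0,0,0,0],[0.02,0,0,0,0,0],[0.02,0,0,0,0,0]]
  ]
}}

```text
time_s: 8.32
ee_pos: [462.3, -129.5, 117.3]
ee_rot: [60.1, 90.0, 160.3]
force: [-1.0, -0.6, 1.4]
gripper_width: 0.8
```

Call:
{"op": "send_rows", "data": {
  "commands": [
    [[0.01,0,0,0,0,0],[0.02,0,0,0,0,0],[0.02,0,0,0,0,0]]
  ]
}}

```text
time_s: 8.7
ee_pos: [462.3, -129.5, 115.3]
ee_rot: [12.2, 90.0, 112.4]
force: [-1.3, 0.1, 1.5]
gripper_width: 0.4
```

Call:
{"op": "send_rows", "data": {
  "commands": [
    [[0.04,0,0,0,0,0],[0.08,0,0,0,0,0],[0.12,0,0,0,0,0],[0.15,0,0,0,0,0],[0.15,0,0,0,0,0]]
  ]
}}

```text
time_s: 9.32
ee_pos: [461.2, -129.4, 99.7]
ee_rot: [72.7, 89.8, 172.9]
force: [-0.6, -0.2, 0.5]
gripper_width: 0.6
```

Call:
{"op": "send_rows", "data": {
  "commands": [
    [[0.04,0,0,0,0,0],[0.08,0,0,0,0,0],[0.12,0,0,0,0,0],[0.15,0,0,0,0,0],[0.15,0,0,0,0,0]]
  ]
}}

```text
time_s: 9.95
ee_pos: [461.9, -129.4, 84.9]
ee_rot: [63.2, 89.9, 163.4]
force: [-0.6, 0.6, 0.0]
gripper_width: 0.2
```

Call:
{"op": "send_rows", "data": {
  "commands": [
    [[0.02,0,0,0,0,0],[0.05,0,0,0,0,0],[0.05,0,0,0,0,0]]
  ]
}}

```text
time_s: 10.32
ee_pos: [462.2, -129.5, 80.2]
ee_rot: [60.9, 90.0, 161.1]
force: [-0.9, -0.4, 0.6]
gripper_width: 0.6
```

```bash
python3 - <<'E'
from h import *
p,d=env.grab_frame("side");cv2.imwrite("pics/s2.png",cv2.resize(p[130:270,230:420,::-1],None,fx=4,fy=4,interpolation=cv2.INTER_CUBIC))
p,d=env.grab_frame("wrist");cv2.imwrite("pics/w2.png",p[:,:,::-1])
E
```

```text
(no output)
```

View pics/s2.png

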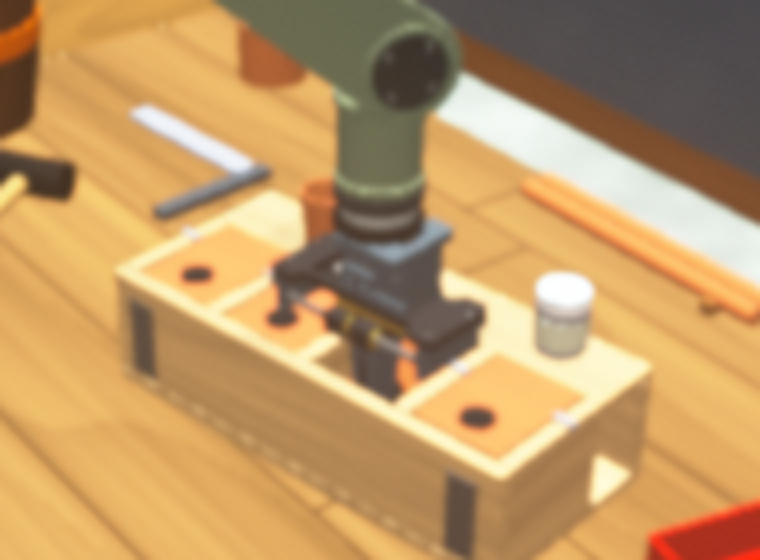

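View pics/w2.png

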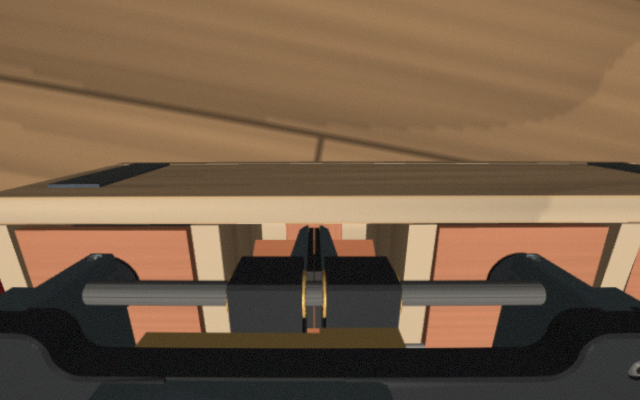

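Call:
{"op": "send_rows", "data": {
  "commands": [
    [[0.02,0,0,0,0,0],[0.04,0,0,0,0,0],[0.04,0,0,0,0,0]]
  ]
}}

```text
time_s: 10.8
ee_pos: [462.3, -129.5, 76.2]
ee_rot: [48.4, 90.0, 148.6]
force: [-0.4, -0.5, 0.6]
gripper_width: 0.8
```

Call:
{"op": "send_rows", "data": {
  "commands": [
    [[0.02,0,0,0,0,0],[0.04,0,0,0,0,0],[0.04,0,0,0,0,0]]
  ]
}}

```text
time_s: 11.18
ee_pos: [461.9, -129.5, 72.4]
ee_rot: [78.2, 89.9, 178.4]
force: [-2.7, -1.2, 3.6]
gripper_width: 0.5
```

Call:
{"op": "send_rows", "data": {
  "commands": [
    [[0.01,0,0,0,0,0],[0.02,0,0,0,0,0],[0.02,0,0,0,0,0]]
  ]
}}

```text
time_s: 11.55
ee_pos: [461.8, -129.6, 71.1]
ee_rot: [93.6, 89.9, -166.2]
force: [-5.7, -1.1, 9.7]
gripper_width: 0.6
```

Call:
{"op": "send_rows", "data": {
  "commands": [
    [[-0.02,-0.01,0,0,0,0],[-0.06,-0.02,0,0,0,0],[-0.12,-0.02,0,0,0,0],[-0.3,-0.02,0,0,0,0],[-0.6,0,0,0,0,0],[-1,0,0,0,0,0],[-1,0,0,0,0,0]]
  ]
}}

```text
time_s: 12.42
ee_pos: [465.6, -130.1, 174.0]
ee_rot: [-112.9, 89.4, -12.7]
force: [1.5, 1.0, 0.0]
gripper_width: 0.4
```

Call:
{"op": "send_rows", "data": {
  "commands": [
    [[-0.4,0,0,0,0,0],[-0.8,0.0,0,0,0,0],[-1,0.0,0,0,0,0],[-1,0,0,0,0,0],[-1,0,0,0,0,0]]
  ]
}}

```text
time_s: 13.05
ee_pos: [461.9, -129.2, 269.0]
ee_rot: [53.7, 89.9, 153.9]
force: [0.2, -0.1, 0.7]
gripper_width: 0.5
```

```bash
python3 - <<'E'
from h import *
print(env.state()["force"])
for n in ["side","scene"]:
    p,d=env.grab_frame(n); a=p[130:270,230:420] if n=="side" else p[150:275,215:395]
    cv2.imwrite(f"pics/{n}3.png",cv2.resize(a[:,:,::-1],None,fx=4,fy=4,interpolation=cv2.INTER_CUBIC))
p,d=env.grab_frame("wrist");cv2.imwrite("pics/w3.png",p[:,:,::-1])
c=env.get_calibration("wrist"); np.save("pics/w3d.npy",d)
# world points of wrist depth in the flap 3 opening (box coords from pad 3)
v,u=np.mgrid[0:400:2,0:640:2]; uv=np.c_[u.ravel(),v.ravel()]
o,r=ray(c,uv); dd=d[v,u].ravel(); P=o+r*dd[:,None]
q=P[:,:2]-[462.3,-129]; X=q@bx[:2];Y=q@by[:2]
for x in range(-30,90,6):
    m=(dd>0)&(abs(Y)<15)&(abs(X-x)<3)
    if m.sum()>3: print(x,m.sum(),np.percentile(P[m,2],[10,50,90]).round(1))
E
```

```text
[ 0.16864435 -0.0822574   0.68837765]
-30 1155 [369.7 384.7 393.2]
-24 1464 [371.  381.6 390.1]
-18 357 [278.4 301.5 320.9]
-12 49 [ 11.1 323.4 351.4]
-6 25 [ 10.4  11.7 341.9]
0 43 [ 15.9  19.6 326.3]
6 65 [ 18.7 323.4 324.3]
12 92 [ 18.9  65.  324.3]
18 36 [71.9 76.7 80.4]
24 36 [82.9 87.  90.4]
30 40 [91.  94.3 98.9]
36 44 [100.  106.1 110. ]
42 22 [112.2 113.3 117.3]
48 5 [125.6 130.7 134.7]
54 4 [139.6 142.8 144.7]
```

View pics/side3.png

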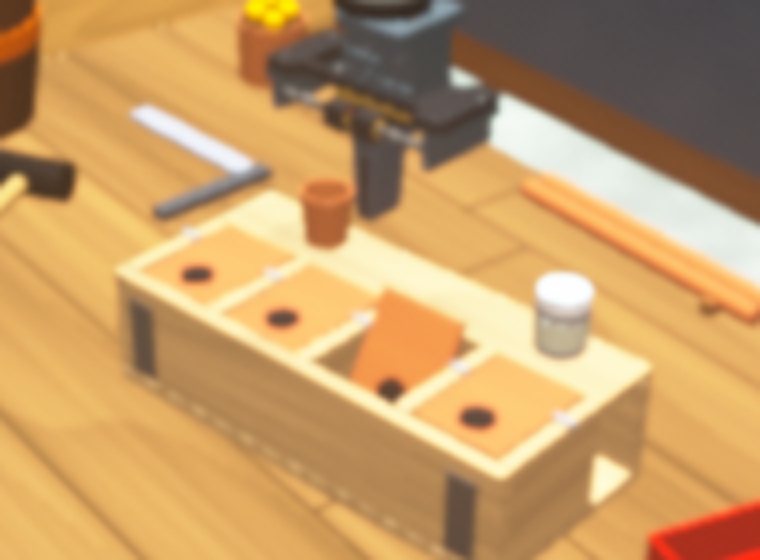

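View pics/scene3.png

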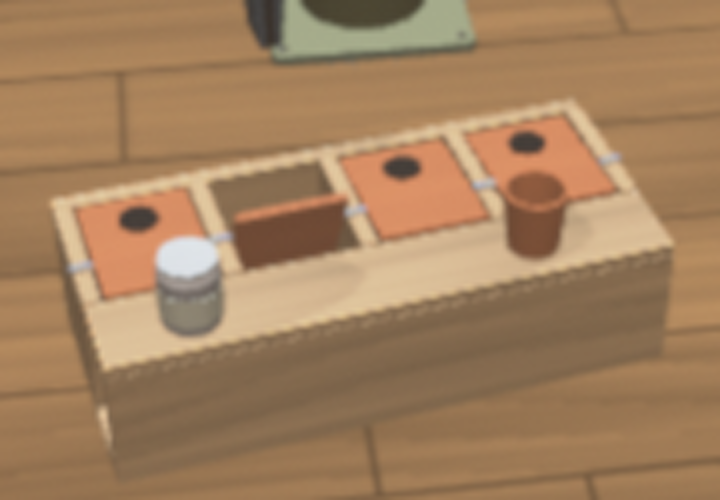

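Flap 3 stands open: its rear end is raised at about (290,225) in the scene crop, and its pad is down at (390,388) in the side crop. The cup and can are where they were, and the finger is well clear.

```bash
python3 -c "
from workcell import env
print(env.state()['time_s'],env.state()['force']);print(env.job_done())"
```

```text
13.2 [ 0.49431334  0.17980192 -0.25700814]
the job is handed in; nothing more can be done
None
```

Flap 3 from the left was the one that rocked. I pushed it wide open, drew the finger clear and handed the job in at 13.2 s.

- **Finding the flap:** With the jaws shut, I pressed flaps 1 and 2 lightly. Each gave only about 1 mm before resisting, at 13 N and 12 N vertical, so I left them. Flap 3 kept sinking at about 1.5 N. I did not press flap 4, because only one compartment has room.
- **Opening it:** I pushed flap 3 down until the force rose to about 10 N (11 N in all), which I took to be its stop. Then I drew the finger straight up to about 150 mm above the box.
- **Last checks:** The wrist camera's depth puts the flap at roughly 1.0–1.07 rad, against the required 0.8. The force on the tool was back near zero. The pictures show the cup and can on the ledge standing where they were. In the last close-ups, the mallet and try square on the table also look undisturbed. I did not check the cup and red bin on the right again, but the arm never went near them.

No check failed. The three cameras' pad positions agreed to within about 3 mm.

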